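# Set a loading cap on a load cell: bottom it, back off a quarter turn, hold

## Robot

A 6-joint arm with a two-finger parallel gripper is mounted at the origin on the work surface. World frame = base frame: x ahead of the robot, y to its left, z up, the work surface at z = 0. Lengths are in m, angles in rad, forces in N, time in s.
With the tool pointing down it reaches from about 0.25 to 0.725 m from the base axis. Payload 4 kg.
Tool frame: the origin (TCP) lies midway between the tips of the shut fingers; the grasp point (between the pads) lies 19 mm behind it; z points along the fingers, y is the direction in which the jaws open and shut (so a half turn about z gives the same grasp; the last joint's range is limited). The gripper opens to 85 mm and grips with 20 to 120 N. Pads are 22 mm wide; open, the fingers measure 114 mm over their backs; the gripper's body (76 mm by 85 mm) begins 54 mm behind the grasp point. The pads swing forward as they close: fully open they stand 13 mm farther back than shut.
Start: joints at [1.248, 0.241, 0.005, 1.335, 0, 1.571], TCP at [0.159, 0.474, 0.231] pointing down, gripper open.
Joint ranges: [-2.72, 2.72], [-1.05, 1.87], [-1.09, 1.28], [-1.99, 2.15], [-1.42, 1.44], [-3.14, 3.14]. Speed limits (rad/s): [2.79, 2.79, 3.14, 3.14, 3.14, 3.14].

## Interface

Orientations are given as a unit quaternion [x, y, z, w].
In Python, from workcell import get_obs, camera, camera_model, job_done, masks_of gives the robot as it stands.
- The arm moves only by the tool jog_arm, never from a script. Its argument "deltas" is a list that holds one entry, the list of rows, each a list of 7 numbers: the shift along the tool's x, y, z in mm, then the turn, a rotation vector about the tool's x, y, z in degrees, then the finger opening in mm, from 0 to 85.4. A call has 1 to 5 rows; each row shifts and turns the pose as measured when the row begins, along the tool's axes as they then stand; what a row does not reach is not made up. A row lasts 1/10 s, in which the tool goes at most 50 mm and 8.59 degrees, less where a joint would pass 70% of its speed; a pose out of reach is approached as far as the arm can. A call with a gripper value outside its range is refused whole. The fingers move at their own pace and stop on an object; the grip force is fixed at half the most. Time passes only in rows, so rows that do not move let the fingers close. It gives the time, the measured TCP pose, the force and the opening at its end, in the units of the state.
- get_obs(): the state, without advancing time (a new reading comes with each control period).
- camera(name): name is "side" or "top" or "wrist"; returns the picture (480x640x3 uint8, red, green, blue); there is no depth.
- camera_model(name): a dict with "fovy" (degrees; the focal length in pixels is half the picture's height over the tangent of half this angle, whatever the lens; pixels are square), "cx", "cy" (the principal point, pixels), "k1" (the pictures are not rectified: a ray, as slopes to the right and down, at radius r is drawn at 1 + k1 r^2 times it, then the intrinsics apply), "pose" (4x4, takes a point from camera to world coordinates); the wrist camera has in their place "T_tool_cam" (4x4, takes a point from camera to tool coordinates, whose origin is the TCP and whose axes are the flange's). Camera axes: x right, y down, z forward; pixel columns grow to the right and rows downward; lengths in m; the calibration is good to about 2 mm. A picture is of the moment at which its call begins: read the wrist's pose just before it. camera_model takes no time and is no camera call.
- job_done(): hands the job in, once; it reports no verdict.
Trained networks look in the newest picture that a camera, given by its name, has taken for a name from the list of things; names that differ only in an ending like _2 or _b are one class to them, and where a whole thing is asked for, a point or a joint stands for the part that bears it (a point fixed in the world has none). Each returns a list of dicts, best first, with "conf" (0 to 1); they miss things now and then, are a little off and sometimes report something else, mostly with a low value. They report only what shows in the picture. A call takes as long as a camera call. They do not tell look-alikes from the thing itself.
- masks_of(target, camera): "pixels" (480x640 bool, what is visible of it) and "at" ([column, row] in pixels, amid what is visible of it).
The state is a dict: "clock": time; "joint_pos": joint angles; "joint_vel": joint speeds; "tau": joint torques, N m; "eef_pos": TCP position; "tool_rot": TCP orientation; "ft_force": force on the tool from outside, world axes, zero at the start; "ft_torque": the same for the moment, N m; "grip_width": finger opening in m.
Only numpy, scipy, OpenCV 4.12 (cv2) and the standard library are available. Lean on these libraries where they do the work, as an engineer would, in place of code of your own. Each camera call takes 0.05 s, during which the arm holds its last target. There are 200 camera calls.

## Task

The load cell is clamped in the vice with its knurled loading cap already started on the stud. Screw the cap down (clockwise seen from above) until it bottoms out, then back it off a quarter turn so that it does not preload the cell, and keep hold of it there so that the jam nut can be run up against it: your program finishes with the gripper still closed on the cap, not letting go. Leave the spanner, the tin and the clay specimen where they are.

Things in the scene. Friction and masses are not known exactly. Their poses are not given: they have to be found in the camera images.
- cap_turn (a joint): turn of the loading cap on its right-hand thread, rad: 0 = bottomed against a rigid stop, growing as it is unscrewed (anticlockwise from above); a quarter turn is 1.57. Starts 2.4 to 5.6 off the stop. Lift 1.75 mm a turn; drag about 0.1 N m; it stays where it is left. Turn it with the gripper upright over the cap, rotating about the cap's axis; any gripper yaw takes hold
- loading_cap: bright aluminium loading cap on top of the load cell: upright, round, 40 mm diameter, 34 mm tall, knurled over the lower 28 mm, bevelled to a flat top 30 mm across, with a yellow line from the centre of the top down the side along its own x (4.5 mm wide). Origin: centre of its underside, 122 mm above the bench when bottomed (8 mm above the thin jam nut); z up
- cap_centre (a point): centre of the loading cap, on its axis, half-way up (17 mm above its underside; 139 mm above the bench when bottomed). The cap's side is clear all round; the load cell's flat top is about 31 mm below this point
- cap_mark (a point): outer end of the yellow line on the cap's flat top, 14.8 mm from the cap's axis; it goes round with the cap
- cell_top (a point): centre of the top face of the S-shaped aluminium load cell (25 x 51 x 64 mm tall), 108 mm above the bench, on the cap's axis. The cell stands in a grey-green steel vice (170 x 74 mm, jaws 60 mm high) bolted to the bench; x points along the vice away from its T-handle, which reaches 142 mm the other way, 44 mm high
- specimen_centre (a point): centre of an orange-brown clay specimen, 38 mm in diameter and 76 mm tall, standing on a white disc 50 mm in diameter and 12 mm thick (88 mm tall together; this point is half-way up). Leave it alone
- tin_centre (a point): centre of a closed aluminium moisture tin, 54 mm in diameter and 34 mm tall, on the bench. Leave it alone
- spanner_grip (a point): grip of a steel open-ended spanner, 200 mm long, lying flat on the bench beside the vice. Leave it alone
There are look-alikes about, which are no part of the job. Of the things like the part that bears cap_turn, leave any that is brown; of the rest the smaller one is meant.

How it is judged:
On the way:
1. the cap is screwed down until it bottoms out on the stud (value of joint cap_turn below 0.08 rad), for 0.1 s.
At the end, for the whole second after the job is handed in: once bottomed (within 0.08 rad of the stop), the cap stands a quarter turn back from it (1.57 rad, give or take 0.35), not turning, and is still gripped (over 4 N, grasp point within 35 mm of its centre); specimen, tin and spanner within 15 mm of where they were (value of joint cap_turn between 1.22 and 1.92 rad and velocity of joint cap_turn between -0.1 and 0.1 rad/s and contact force between the fingers and loading_cap above 4 N and distance between the grasp point and cap_centre below 0.035 m and distance of each of specimen_centre, tin_centre, spanner_grip from where it was at the start of the episode below 0.015 m); the arm keeps its last pose, push and grip.
It fails at once if the clay specimen, the tin or the spanner is pushed more than 15 mm, or the specimen is tipped (distance of any of specimen_centre, tin_centre, spanner_grip from where it was at the start of the episode above 0.015 m or angle between specimen_centre's own z axis and vertical above 0.3 rad).
It also fails if it takes over 61 s, if anything falls off the work surface, if the arm or the gripper's body presses on something with over 40 N, if the wrist force passes 120 N, or if a joint passes its speed limit or range.

## Working session

There is one attempt and no reset: what is moved stays moved. The work goes in short steps, Python scripts to look and compute and a tool call to move; the robot and the scene stay as the last step left them, time stands still between calls to the robot, and variables do not carry over. Pictures are saved under pics/ and viewed, about 8 in all and at most 12, crops included, and the job is handed in when it is done.

Besides the shell and the picture viewer there is one more tool, called after "Request:" as name([rows], argument=value, ...), one row to a line, values as JSON. jog_arm: Moves the arm, as the interface text tells. Its arguments: {"type":"object","properties":{"deltas":{"type":"array"}},"required":["deltas"]}

```bash
mkdir -p pics; cat > h.py <<'E'
from workcell import *
import numpy as np, cv2
from scipy.spatial.transform import Rotation as R
def ray(name,px,obs=None):
    m=camera_model(name); f=240/np.tan(np.radians(m["fovy"])/2)
    d=np.array([(px[0]-m["cx"])/f,(px[1]-m["cy"])/f]); u=d.copy()
    for _ in range(20): u=d/(1+m["k1"]*(u@u))
    if "pose" in m: T=np.array(m["pose"])
    else:
        o=obs or get_obs(); A=np.eye(4); A[:3,:3]=R.from_quat(o["tool_rot"]).as_matrix(); A[:3,3]=o["eef_pos"]; T=A@np.array(m["T_tool_cam"])
    return T[:3,3],T[:3,:3]@np.r_[u,1]
def at_z(name,px,z,obs=None):
    p,d=ray(name,px,obs); return p+d*(z-p[2])/d[2]
def save(n,im): cv2.imwrite("pics/"+n,im[:,:,::-1])
E
python3 - <<'E'
from h import *
o=get_obs();print(o["clock"],o["eef_pos"],o["tool_rot"],o["grip_width"])
for c in("top","side"):
    im=camera(c);save(c+"1.png",im)
    for t in("loading_cap","specimen_centre","tin_centre","spanner_grip","cell_top"):
        try:
            for d in masks_of(t,c): 
                print(c,t,round(d["conf"],2),np.round(d["at"]),d["pixels"].sum(), at_z(c,d["at"],{"loading_cap":.15,"cell_top":.1}.get(t,.03)).round(3))
        except Exception as e: print(t,e)
E
```

```text
0.0 [0.15840756 0.47358349 0.23041292] [ 1.60712324e-01  9.87000741e-01 -1.02954149e-03 -1.64182498e-04] 0.08517988053972828
top loading_cap 0.76 [456. 348.] 397 [ 0.229 -0.347  0.15 ]
top loading_cap 0.75 [454. 145.] 198 [ 0.76  -0.351  0.15 ]
top loading_cap 0.6 [381. 228.] 188 [ 0.535 -0.156  0.15 ]
top specimen_centre 0.67 [313. 246.] 284 [0.504 0.025 0.03 ]
top tin_centre 0.72 [317. 184.] 340 [0.678 0.015 0.03 ]
top tin_centre 0.47 [377. 235.] 1913 [ 0.534 -0.155  0.03 ]
top spanner_grip 0.6 [432. 248.] 438 [ 0.5   -0.309  0.03 ]
top cell_top 0.93 [444. 343.] 3764 [ 0.239 -0.326  0.1  ]
top cell_top 0.6 [377. 234.] 1866 [ 0.526 -0.15   0.1  ]
side loading_cap 0.95 [373. 260.] 370 [ 0.535 -0.162  0.15 ]
side loading_cap 0.88 [524. 259.] 399 [ 0.757 -0.371  0.15 ]
side loading_cap 0.56 [329. 418.] 1367 [ 0.243 -0.335  0.15 ]
side specimen_centre 0.68 [302. 259.] 623 [0.509 0.031 0.03 ]
side tin_centre 0.8 [357. 233.] 395 [0.672 0.003 0.03 ]
side spanner_grip 0.95 [402. 357.] 1028 [ 0.47  -0.307  0.03 ]
side cell_top 0.89 [338. 450.] 8431 [ 0.236 -0.364  0.1  ]
side cell_top 0.73 [366. 298.] 3699 [ 0.485 -0.194  0.1  ]
side cell_top 0.72 [505. 291.] 3576 [ 0.701 -0.377  0.1  ]
```

View pics/top1.png

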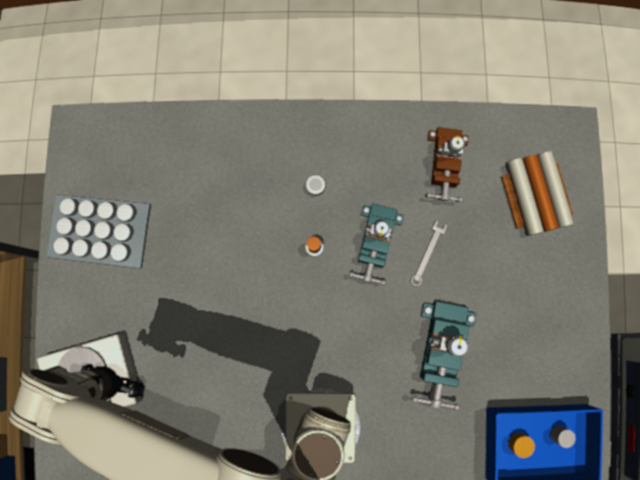

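View pics/side1.png

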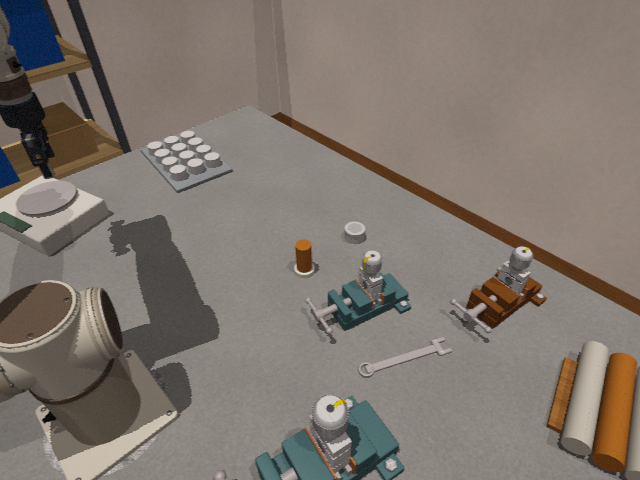

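```bash
python3 - <<'E'
from h import *
a=cv2.imread("pics/top1.png")[110:410,340:500];b=cv2.imread("pics/side1.png")[225:335,300:460]
f=lambda i,s:cv2.resize(i,None,fx=s,fy=s,interpolation=cv2.INTER_CUBIC)
a=f(a,2);b=f(b,2.9)
c=np.zeros((600,800,3),np.uint8);c[:600,:320]=a[:600];c[:b.shape[0],330:330+b.shape[1]]=b
cv2.imwrite("pics/crop.png",c)
E
```

```text
(no output)
```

View pics/crop.png

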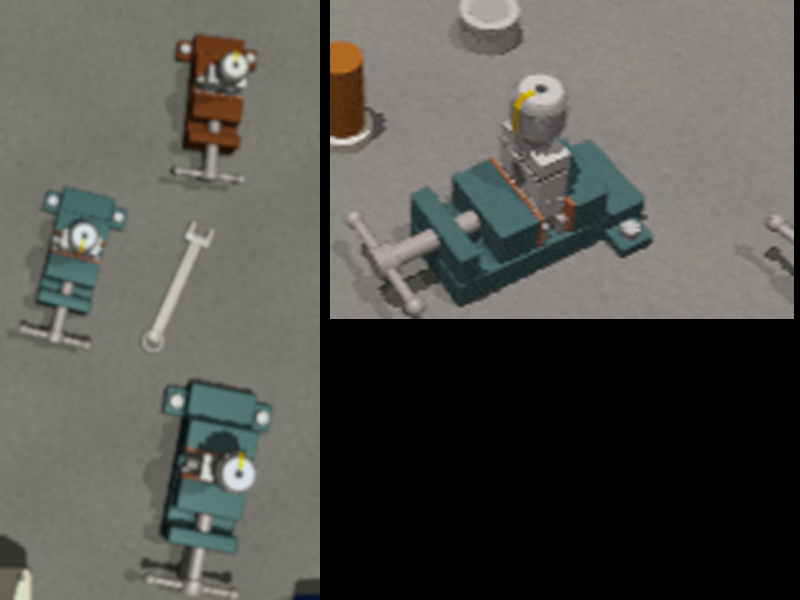

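Request:
jog_arm([
  [[-37, -32, 0, 0, 0, 0, 85], [-37, -32, 0, 0, 0, 0, 85], [-37, -32, 0, 0, 0, 0, 85]],
])

```text
clock: 0.9
eef_pos: [0.2335, 0.3501, 0.2302]
tool_rot: [0.155, 0.988, 0.001, 0.0]
ft_force: [0.4, -0.4, 1.0]
grip_width: 0.0849
```

The images show three caps. One is brown at top (454,145), one is a large green vice at (456,348), and one is a small green vice at (381,228). By the description the small green one, at about (0.535, -0.157), is the right one. Its yellow mark points towards the T-handle.

Request:
jog_arm([
  [[-37, -33, 0, 0, 0, 0, 85], [-37, -33, 0, 0, 0, 0, 85], [-37, -33, 0, 0, 0, 0, 85], [-37, -33, 0, 0, 0, 0, 85], [-37, -33, 0, 0, 0, 0, 85]],
])

```text
clock: 1.4
eef_pos: [0.3598, 0.1334, 0.2311]
tool_rot: [0.153, 0.988, 0.003, 0.002]
ft_force: [1.2, 0.3, -0.9]
grip_width: 0.0848
```

Request:
jog_arm([
  [[-37, -33, 0, 0, 0, 0, 85], [-37, -33, 0, 0, 0, 0, 85], [-37, -33, 0, 0, 0, 0, 85], [-37, -33, 0, 0, 0, 0, 85], [-37, -33, 0, 0, 0, 0, 85]],
])

```text
clock: 1.9
eef_pos: [0.4859, -0.0829, 0.2327]
tool_rot: [0.154, 0.988, 0.004, 0.005]
ft_force: [1.0, 0.5, -0.3]
grip_width: 0.085
```

Request:
jog_arm([
  [[0, 0, 0, 0, 0, -8.5, 85], [0, 0, 0, 0, 0, -8.5, 85], [0, 0, 0, 0, 0, -8.5, 85], [0, 0, 0, 0, 0, -8.5, 85], [0, 0, 0, 0, 0, -8.5, 85]],
])

```text
clock: 2.4
eef_pos: [0.4891, -0.0914, 0.2313]
tool_rot: [-0.219, 0.976, 0.001, 0.006]
ft_force: [-1.1, 0.1, -0.3]
grip_width: 0.0851
```

```bash
python3 - <<'E'
from h import *
o=get_obs();print(o["clock"],o["eef_pos"],o["joint_pos"],R.from_quat(o["tool_rot"]).as_matrix().round(3))
E
```

```text
2.4 [ 0.48910685 -0.09136556  0.23128811] [-0.18900726  0.22696868 -0.01283847  1.3199813   0.00710671 -0.62969256] [[-0.904 -0.427  0.012]
 [-0.427  0.904  0.005]
 [-0.013 -0.001 -1.   ]]
```

Request:
jog_arm([
  [[0, 0, 0, 0, 0, -8.5, 85], [0, 0, 0, 0, 0, -8.5, 85], [0, 0, 0, 0, 0, -8.5, 85], [0, 0, 0, 0, 0, -8.5, 85], [0, 0, 0, 0, 0, -8.5, 85]],
])

```text
clock: 2.9
eef_pos: [0.4892, -0.0917, 0.2314]
tool_rot: [-0.561, 0.828, -0.001, 0.006]
ft_force: [1.1, -0.2, -0.6]
grip_width: 0.0845
```

Request:
jog_arm([
  [[0, 0, 0, 0, 0, -8.5, 85], [0, 0, 0, 0, 0, -8.5, 85], [0, 0, 0, 0, 0, -8.5, 85], [0, 0, 0, 0, 0, -8.5, 85], [0, 0, 0, 0, 0, -8.5, 85]],
])

```text
clock: 3.4
eef_pos: [0.4892, -0.0917, 0.2316]
tool_rot: [0.825, -0.565, 0.004, -0.006]
ft_force: [0.3, -0.0, -0.4]
grip_width: 0.0852
```

Request:
jog_arm([
  [[0, 0, 0, 0, 0, -8.5, 85], [0, 0, 0, 0, 0, -8.5, 85], [0, 0, 0, 0, 0, -8.5, 85], [0, 0, 0, 0, 0, -8.5, 85], [0, 0, 0, 0, 0, 0, 85]],
])

```text
clock: 3.9
eef_pos: [0.4892, -0.0917, 0.2318]
tool_rot: [0.955, -0.296, 0.006, -0.004]
ft_force: [-0.1, 0.2, -1.7]
grip_width: 0.0852
```

```bash
cat > look.py <<'E'
from h import *
import sys
o=get_obs();print(o["clock"],o["eef_pos"],o["joint_pos"].round(3) if hasattr(o["joint_pos"],"round") else o["joint_pos"]);M=R.from_quat(o["tool_rot"]).as_matrix();print(M.round(3))
im=camera("wrist");save(sys.argv[1],im)
for d in masks_of("loading_cap","wrist"):
    ys,xs=np.nonzero(d["pixels"]);(c,r)=cv2.minEnclosingCircle(np.c_[xs,ys].astype(np.float32))
    w=at_z("wrist",d["at"],.15,o);print(d["conf"],d["at"],c,r,w,"tool mm",(M.T@(w-o["eef_pos"])*1000).round(1))
E
python3 look.py w1.png
```

```text
3.9 [ 0.48916918 -0.09168247  0.23179985] [-0.19   0.226 -0.012  1.32   0.007 -2.731]
[[ 0.825 -0.565  0.013]
 [-0.565 -0.825  0.005]
 [ 0.008 -0.011 -1.   ]]
0.9 [372.8, 105.1] (373.17388916015625, 105.0008316040039) 40.218101501464844 [ 0.5400541 -0.1557588  0.15     ] tool mm [77.5 25.  82.2]
```

Request:
jog_arm([
  [[38, 13, 0, -0.66, -0.45, 0, 85], [38, 13, 0, 0, 0, 0, 85], [0, 0, 0, 0, 0, -8.5, 85], [0, 0, 0, 0, 0, 0, 85]],
])

```text
clock: 4.4
eef_pos: [0.5372, -0.1575, 0.2307]
tool_rot: [0.974, -0.228, -0.002, 0.0]
ft_force: [-0.1, 0.4, 0.2]
grip_width: 0.0849
```

```bash
python3 look.py w2.png
```

```text
4.4 [ 0.53717659 -0.15748911  0.23067185] [-0.285  0.363  0.173  1.383 -0.    -2.967]
[[ 0.896 -0.444 -0.003]
 [-0.444 -0.896  0.001]
 [-0.003  0.001 -1.   ]]
0.65 [317.0, 240.3] (319.5, 241.0) 37.963897705078125 [ 0.54313623 -0.15614467  0.15      ] tool mm [ 5.  -3.9 80.7]
```

View pics/w2.png

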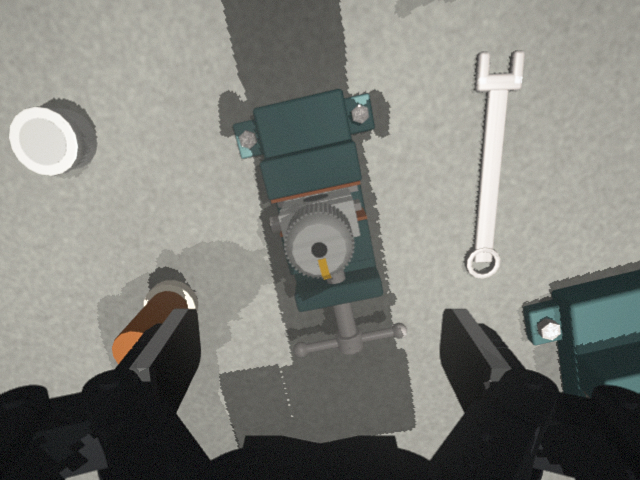

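```bash
python3 - <<'E'
from h import *
o=get_obs();M=R.from_quat(o["tool_rot"]).as_matrix()
print(camera_model("wrist"))
for px,z in(([319.5,250],.157),([325,278],.157),([319.5,241],.143)):
    w=at_z("wrist",px,z,o);print(w,(M.T@(w-o["eef_pos"])*1000).round(1))
# side & top triangulation of mask centroid
A=[];b=[]
for c,px in(("top",[381,228]),("side",[373,260])):
    p,d=ray(c,px);d/=np.linalg.norm(d);P=np.eye(3)-np.outer(d,d);A.append(P);b.append(P@p)
print(np.linalg.lstsq(np.vstack(A),np.hstack(b),rcond=None)[0])
E
```

```text
{'fovy': 60.31717464360684, 'cx': 319.7870022645334, 'cy': 237.28217007292048, 'k1': 0.005783822708271367, 'T_tool_cam': array([[ 2.23828522e-04, -9.56886411e-01, -2.90462297e-01,
         7.45276510e-02],
       [ 9.99999917e-01,  1.15680037e-04,  3.89502698e-04,
        -2.43307878e-03],
       [-3.39109149e-04, -2.90462360e-01,  9.56886358e-01,
        -1.42555114e-01],
       [ 0.00000000e+00,  0.00000000e+00,  0.00000000e+00,
         1.00000000e+00]])}
[ 0.53901672 -0.15534037  0.157     ] [ 1.5 -2.5 73.8]
[ 0.5226913  -0.15070122  0.157     ] [-15.2   0.6  73.8]
[ 0.5397133  -0.15569721  0.143     ] [ 2.3 -2.5 87.8]
[ 0.53864387 -0.15726116  0.14320844]
```

Request:
jog_arm([
  [[2, -2, 30, 0, 0, 0, 85], [0, 0, 30, 0, 0, 0, 85], [0, 0, 25, 0, 0, 0, 85], [0, 0, 18, 0, 0, 0, 85], [0, 0, 0, 0, 0, 0, 85]],
])

```text
clock: 5.0
eef_pos: [0.539, -0.1533, 0.1277]
tool_rot: [0.972, -0.235, 0.001, 0.0]
ft_force: [-0.7, 0.4, -0.1]
grip_width: 0.085
```

Request:
jog_arm([
  [[1.2, 2.4, 5, 0, 0, 0, 85], [0, 0, 0, 0, 0, 0, 85]],
])

```text
clock: 5.2
eef_pos: [0.5392, -0.1555, 0.124]
tool_rot: [0.972, -0.236, 0.002, 0.0]
ft_force: [-0.7, 0.4, -0.5]
grip_width: 0.0847
```

```bash
python3 - <<'E'
from h import *
o=get_obs();M=R.from_quat(o["tool_rot"]).as_matrix();print(o["eef_pos"],o["joint_pos"],M.round(3),o["ft_force"],o["ft_torque"])
print((M.T@(np.array([.539,-.156,.1225])-o["eef_pos"])*1000).round(1))
E
```

```text
[ 0.53921214 -0.15547703  0.12398215] [-2.80649048e-01  4.24198713e-01 -2.11894905e-02  1.12175541e+00
 -1.43294875e-04 -2.94622541e+00] [[ 0.889 -0.458  0.003]
 [-0.458 -0.889 -0.001]
 [ 0.004 -0.001 -1.   ]] [-0.73767643  0.35616997 -0.49095547] [-0.01878409  0.04580982 -0.03078355]
[0.  0.6 1.5]
```

Close the fingers.

Request:
jog_arm([
  [[0, 0, 1, 0, 0, 0, 30], [0, 0, 0, 0, 0, 0, 20], [0, 0, 0, 0, 0, 0, 20], [0, 0, 0, 0, 0, 0, 20], [0, 0, 0, 0, 0, 0, 20]],
])

```text
clock: 5.7
eef_pos: [0.5399, -0.1585, 0.1271]
tool_rot: [0.971, -0.238, 0.004, 0.003]
ft_force: [1.7, 2.6, -5.4]
grip_width: 0.0381
```

Request:
jog_arm([
  [[0, 0, 0, 0, 0, 0, 20], [0, 0, 0, 0, 0, 0, 20], [0, 0, 0, 0, 0, 0, 20], [0, 0, 0, 0, 0, 0, 20], [0, 0, 0, 0, 0, 0, 20]],
])

```text
clock: 6.2
eef_pos: [0.5399, -0.1584, 0.127]
tool_rot: [0.971, -0.238, 0.004, 0.003]
ft_force: [-0.5, -0.9, -1.2]
grip_width: 0.0374
```

Request:
jog_arm([
  [[0, 0, 0, 0, 0, 0, 58], [0, 0, 0, 0, 0, 0, 58], [0, 0, 0, 0, 0, 0, 58], [0, 0, 8, 0, 0, 0, 58], [0, 0, 0, 0, 0, 0, 58]],
])

```text
clock: 6.7
eef_pos: [0.5411, -0.1581, 0.1194]
tool_rot: [0.971, -0.237, 0.006, 0.003]
ft_force: [-0.6, 0.1, -0.6]
grip_width: 0.0581
```

```bash
python3 - <<'E'
from h import *
o=get_obs();M=R.from_quat(o["tool_rot"]).as_matrix();print(o["eef_pos"],o["joint_pos"][5],M.round(4),o["ft_force"],o["ft_torque"])
print((M.T@(np.array([.5399,-.1583,.119])-o["eef_pos"])*1000).round(1))
E
```

```text
[ 0.54109494 -0.1581486   0.11940188] -2.944285183420762 [[ 0.8873 -0.461   0.0097]
 [-0.461  -0.8874 -0.0077]
 [ 0.0121  0.0024 -0.9999]] [-0.64914355  0.05187279 -0.5781525 ] [-0.01968853  0.06423239 -0.0028982 ]
[-1.   0.7  0.4]
```

Request:
jog_arm([
  [[-2.3, 0, 0, 0.1, -0.7, 0, 58], [0, 0, 0, 0, 0, 0, 58], [0, 0, 0, 0, 0, 0, 20], [0, 0, 0, 0, 0, 0, 20], [0, 0, 0, 0, 0, 0, 20]],
])

```text
clock: 7.2
eef_pos: [0.5384, -0.1577, 0.1195]
tool_rot: [0.971, -0.238, -0.001, 0.001]
ft_force: [0.2, 0.2, -2.3]
grip_width: 0.038
```

Request:
jog_arm([
  [[0, 0, 0, 0, 0, 0, 20], [0, 0, 0, 0, 0, 0, 20], [0, 0, 0, 0, 0, 0, 20]],
])

```text
clock: 7.5
eef_pos: [0.5384, -0.1576, 0.1195]
tool_rot: [0.971, -0.238, -0.001, 0.001]
ft_force: [-0.9, -0.1, 1.5]
grip_width: 0.0383
```

```bash
cat > st.py <<'E'
from h import *
o=get_obs();M=R.from_quat(o["tool_rot"]).as_matrix()
print(o["clock"],np.round(o["eef_pos"],4),"j",np.round(o["joint_pos"],3),"z",M[:,2].round(4),"yawx",np.degrees(np.arctan2(M[1,0],M[0,0])).round(1),"F",np.round(o["ft_force"],1),"T",np.round(o["ft_torque"],3),o["grip_width"],"tau6",o["tau"][5])
E
python3 st.py
```

```text
7.5 [ 0.5384 -0.1576  0.1195] j [-2.840e-01  4.320e-01 -2.200e-02  1.119e+00 -1.000e-03 -2.946e+00] z [-2.e-03 -8.e-04 -1.e+00] yawx -27.5 F [-0.9 -0.1  1.5] T [-0.12   0.104 -0.034] 0.038336792457214455 tau6 0.009552037809044123
```

Request:
jog_arm([
  [[0, 0, 0, 0, 0, 7, 20], [0, 0, 0, 0, 0, 7, 20], [0, 0, 0, 0, 0, 7, 20], [0, 0, 0, 0, 0, 7, 20], [0, 0, 0, 0, 0, 7, 20]],
])

```text
clock: 8.0
eef_pos: [0.5384, -0.1576, 0.1193]
tool_rot: [0.849, -0.528, -0.001, 0.001]
ft_force: [0.4, -0.3, -0.1]
grip_width: 0.0384
```

```bash
python3 st.py
```

```text
8.0 [ 0.5384 -0.1576  0.1193] j [-2.840e-01  4.320e-01 -2.200e-02  1.119e+00 -2.000e-03 -2.312e+00] z [-0.0024 -0.0012 -1.    ] yawx -63.8 F [ 0.4 -0.3 -0.1] T [-0.135  0.122  0.09 ] 0.03838282609705149 tau6 -0.9450311958789825
```

Request:
jog_arm([
  [[0, 0, 0, 0, 0, 7, 20], [0, 0, 0, 0, 0, 7, 20], [0, 0, 0, 0, 0, 7, 20], [0, 0, 0, 0, 0, 7, 20], [0, 0, 0, 0, 0, 7, 20]],
])

```text
clock: 8.5
eef_pos: [0.5384, -0.1576, 0.1191]
tool_rot: [-0.642, 0.767, 0.0, -0.001]
ft_force: [-0.7, -0.2, 1.2]
grip_width: 0.0382
```

Request:
jog_arm([
  [[0, 0, 0, 0, 0, 7, 20], [0, 0, 0, 0, 0, 7, 20], [0, 0, 0, 0, 0, 7, 20], [0, 0, 0, 0, 0, 7, 20], [0, 0, 0, 0, 0, 7, 20]],
])

```text
clock: 9.0
eef_pos: [0.5383, -0.1576, 0.119]
tool_rot: [-0.37, 0.929, -0.0, -0.002]
ft_force: [-0.7, -1.3, -0.2]
grip_width: 0.0386
```

```bash
python3 st.py
```

```text
9.0 [ 0.5383 -0.1576  0.119 ] j [-0.284  0.432 -0.023  1.118 -0.002 -1.041] z [-0.0027 -0.0017 -1.    ] yawx -136.6 F [-0.7 -1.3 -0.2] T [-0.092  0.124  0.118] 0.03855942867225055 tau6 -0.9445898607373238
```

Request:
jog_arm([
  [[0, 0, 0, 0, 0, 7, 20], [0, 0, 0, 0, 0, 7, 20], [0, 0, 0, 0, 0, 7, 20]],
])

```text
clock: 9.3
eef_pos: [0.5383, -0.1576, 0.1189]
tool_rot: [-0.187, 0.982, -0.001, -0.002]
ft_force: [-0.3, -0.6, 0.4]
grip_width: 0.0385
```

```bash
python3 st.py
```

```text
9.3 [ 0.5383 -0.1576  0.1189] j [-0.283  0.432 -0.023  1.118 -0.002 -0.659] z [-0.0027 -0.0017 -1.    ] yawx -158.5 F [-0.3 -0.6  0.4] T [-0.104  0.082  0.083] 0.03854885692483588 tau6 -0.9441384673118591
```

Request:
jog_arm([
  [[0, 0, 0, 0, 0, 6, 20], [0, 0, 0, 0, 0, 6, 20], [0, 0, 0, 0, 0, 6, 20], [0, 0, 0, 0, 0, 6, 20]],
])

```text
clock: 9.7
eef_pos: [0.5383, -0.1576, 0.1188]
tool_rot: [0.03, 1.0, -0.001, -0.001]
ft_force: [-0.9, -0.9, -0.4]
grip_width: 0.0387
```

```bash
python3 st.py
```

```text
9.7 [ 0.5383 -0.1576  0.1188] j [-0.283  0.432 -0.023  1.118 -0.002 -0.223] z [-0.0027 -0.0016 -1.    ] yawx 176.5 F [-0.9 -0.9 -0.4] T [-0.059  0.153  0.13 ] 0.03872551171279628 tau6 -0.7964687794446945
```

Request:
jog_arm([
  [[0, 0, 0, 0, 0, 6, 20], [0, 0, 0, 0, 0, 6, 20], [0, 0, 0, 0, 0, 6, 20], [0, 0, 0, 0, 0, 6, 20]],
])

```text
clock: 10.1
eef_pos: [0.5384, -0.1576, 0.1186]
tool_rot: [0.246, 0.969, -0.001, -0.001]
ft_force: [-0.6, -0.7, 0.1]
grip_width: 0.0382
```

```bash
python3 st.py
```

```text
10.1 [ 0.5384 -0.1576  0.1186] j [-0.284  0.433 -0.023  1.117 -0.002  0.213] z [-0.0027 -0.0016 -1.    ] yawx 151.6 F [-0.6 -0.7  0.1] T [-0.05   0.013  0.152] 0.03817931150659084 tau6 -0.7965832203626633
```

Request:
jog_arm([
  [[0, 0, 0, 0, 0, 6, 20], [0, 0, 0, 0, 0, 6, 20], [0, 0, 0, 0, 0, 6, 20], [0, 0, 0, 0, 0, 6, 20]],
])

```text
clock: 10.5
eef_pos: [0.5402, -0.16, 0.1187]
tool_rot: [0.442, 0.897, -0.004, 0.002]
ft_force: [-1.3, -2.7, -1.4]
grip_width: 0.0381
```

```bash
python3 st.py
```

```text
10.5 [ 0.5402 -0.16    0.1187] j [-0.283  0.433 -0.022  1.113 -0.009  0.633] z [ 0.     -0.0095 -1.    ] yawx 127.5 F [-1.3 -2.7 -1.4] T [-1.1   -0.5    1.768] 0.03808262988291005 tau6 1.0200545936822891
```

Request:
jog_arm([
  [[0, 0, 0, 0, 0, 3, 20], [0, 0, 0, 0, 0, 3, 20]],
])

```text
clock: 10.7
eef_pos: [0.5404, -0.161, 0.1188]
tool_rot: [0.488, 0.873, -0.006, 0.003]
ft_force: [1.6, -6.5, -1.6]
grip_width: 0.0382
```

```bash
python3 st.py; python3 - <<'E'
from h import *
im=camera("wrist");save("w3.png",im)
t=camera("top")[170:290,320:440];save("t3.png",cv2.resize(t,None,fx=4,fy=4,interpolation=cv2.INTER_CUBIC))
E
```

```text
10.7 [ 0.5404 -0.161   0.1188] j [-0.283  0.434 -0.021  1.112 -0.012  0.736] z [ 1.000e-04 -1.280e-02 -9.999e-01] yawx 121.6 F [ 1.6 -6.5 -1.6] T [-0.907  0.039  1.467] 0.03822010952183829 tau6 1.2412771582603455
```

View pics/w3.png

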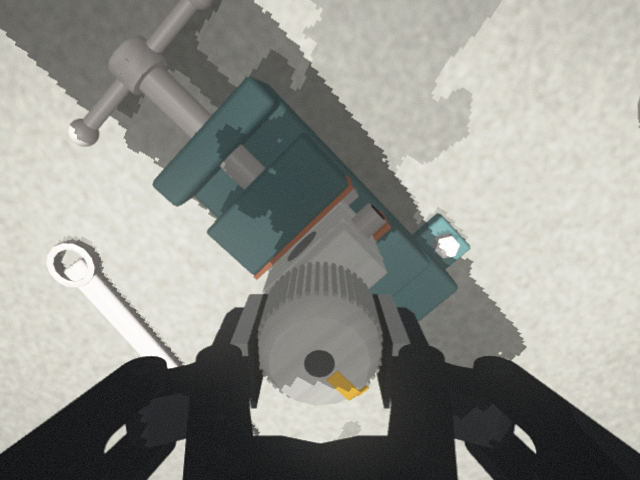

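Bottomed: the torque rose to 1.8 N·m and the mark now points along the vice's +x. The grip walked about 4 mm along the pads, so I'll re-centre and regrip before backing off.

Request:
jog_arm([
  [[0, 0, 0, 0, 0, 0, 56], [0, 0, 0, 0, 0, 0, 56], [0, 0, 0, 0, 0, 0, 56], [0, 0, 0, 0, 0, 0, 56]],
])

```text
clock: 11.2
eef_pos: [0.5407, -0.1598, 0.1186]
tool_rot: [0.488, 0.873, -0.004, 0.003]
ft_force: [-0.6, 0.1, -0.1]
grip_width: 0.0559
```

```bash
cat >> st.py <<'E'
d=M.T@(np.array([.5384,-.1576,.1187])-o["eef_pos"])*1000
w=M.T@np.cross(M[:,2],[0,0,-1]);print("to do mm",d.round(1),"deg",np.degrees(w).round(2))
E
python3 st.py
```

```text
11.2 [ 0.5407 -0.1598  0.1186] j [-0.282  0.434 -0.021  1.112 -0.009  0.737] z [ 7.0e-04 -9.6e-03 -1.0e+00] yawx 121.6 F [-0.6  0.1 -0.1] T [-0.074  0.024 -0.001] 0.05590870304622284 tau6 -0.0010707659748732112
to do mm [ 3.1 -0.8 -0.2] deg [-0.25  0.49  0.  ]
```

Request:
jog_arm([
  [[3, -0.8, 0, -0.25, 0.5, 0, 56], [0, 0, 0, 0, 0, 0, 56], [0, 0, 0, 0, 0, 0, 20], [0, 0, 0, 0, 0, 0, 20], [0, 0, 0, 0, 0, 0, 20]],
])

```text
clock: 11.7
eef_pos: [0.5382, -0.1573, 0.1189]
tool_rot: [0.488, 0.873, 0.001, -0.0]
ft_force: [1.0, -0.4, -0.8]
grip_width: 0.038
```

Request:
jog_arm([
  [[0, 0, 0, 0, 0, 0, 20], [0, 0, 0, 0, 0, 0, 20], [0, 0, 0, 0, 0, 4, 20], [0, 0, 0, 0, 0, 4, 20]],
])

```text
clock: 12.1
eef_pos: [0.5382, -0.1572, 0.1189]
tool_rot: [0.546, 0.838, 0.0, -0.0]
ft_force: [0.0, -1.2, 0.6]
grip_width: 0.0381
```

```bash
python3 st.py; cat > mark.py <<'E'
from h import *
import sys
# bearing of the yellow mark about the cap axis, from the wrist picture
o=get_obs();im=camera("wrist");save(sys.argv[1],im)
h=cv2.cvtColor(im,cv2.COLOR_RGB2HSV);m=(h[...,0]>14)&(h[...,0]<34)&(h[...,1]>140)&(h[...,2]>80)
m[:270]=0;m[:,:250]=0;m[:,395:]=0
n,l,s,c=cv2.connectedComponentsWithStats(m.astype(np.uint8));i=1+np.argmax(s[1:,4]);print(s[i],c[i])
a=at_z("wrist",c[i],.156,o);b=at_z("wrist",[319.5,363],.156,o);print(a,b,"deg vs hole",np.degrees(np.arctan2(*(a-b)[1::-1])),"vs axis",np.degrees(np.arctan2(a[1]+.1576,a[0]-.5384)))
E
python3 mark.py w4.png
```

```text
12.1 [ 0.5382 -0.1572  0.1189] j [-2.840e-01  4.310e-01 -2.500e-02  1.115e+00  1.000e-03  8.720e-01] z [-2.e-04  6.e-04 -1.e+00] yawx 113.8 F [ 0.  -1.2  0.6] T [-0.3    0.078  1.126] 0.03813097915065173 tau6 1.2652254849672318
to do mm [-0.5 -0.   0.2] deg [ 0.   -0.04  0.  ]
[331 380  43  27 469] [349.2217484  393.71215352]
[ 0.5507767  -0.15829295  0.156     ] [ 0.53830002 -0.15217366  0.156     ] deg vs hole -26.12598707306024 vs axis -3.2045236086248687
```

Request:
jog_arm([
  [[0, 0, 0, 0, 0, -7, 20], [0, 0, 0, 0, 0, -7, 20], [0, 0, 0, 0, 0, -7, 20], [0, 0, 0, 0, 0, -7, 20], [0, 0, 0, 0, 0, -7, 20]],
])

```text
clock: 12.65
eef_pos: [0.538, -0.1574, 0.1191]
tool_rot: [0.259, 0.966, 0.0, -0.0]
ft_force: [-0.6, -0.3, 1.3]
grip_width: 0.0382
```

Request:
jog_arm([
  [[0, 0, 0, 0, 0, -7, 20], [0, 0, 0, 0, 0, -7, 20], [0, 0, 0, 0, 0, -7, 20], [0, 0, 0, 0, 0, -7, 20], [0, 0, 0, 0, 0, -7, 20]],
])

```text
clock: 13.15
eef_pos: [0.538, -0.1576, 0.1193]
tool_rot: [-0.057, 0.998, 0.001, -0.0]
ft_force: [-0.7, 0.2, 1.2]
grip_width: 0.0383
```

```bash
python3 st.py
```

```text
13.15 [ 0.538  -0.1576  0.1193] j [-2.860e-01  4.300e-01 -2.500e-02  1.116e+00  1.000e-03 -4.000e-01] z [-2.0e-04  1.1e-03 -1.0e+00] yawx -173.4 F [-0.7  0.2  1.2] T [-0.029  0.104 -0.097] 0.03830728431509383 tau6 0.9485747292637825
to do mm [-0.4 -0.   0.6] deg [ 0.07 -0.01  0.  ]
```

Request:
jog_arm([
  [[0, 0, 0, 0, 0, -7, 20], [0, 0, 0, 0, 0, -6, 20], [0, 0, 0, 0, 0, -4, 20], [0, 0, 0, 0, 0, 0, 20], [0, 0, 0, 0, 0, 0, 20]],
])

```text
clock: 13.65
eef_pos: [0.538, -0.1578, 0.1194]
tool_rot: [-0.211, 0.977, 0.001, 0.0]
ft_force: [0.6, -0.4, 0.6]
grip_width: 0.0383
```

```bash
python3 st.py; python3 mark.py w5.png; python3 - <<'E'
from h import *
t=camera("side")[190:340,300:480];save("s5.png",cv2.resize(t,None,fx=4,fy=4,interpolation=cv2.INTER_CUBIC))
E
```

```text
13.65 [ 0.538  -0.1578  0.1194] j [-2.860e-01  4.300e-01 -2.500e-02  1.116e+00  1.000e-03 -7.110e-01] z [ 1.0e-04  1.4e-03 -1.0e+00] yawx -155.6 F [ 0.6 -0.4  0.6] T [0.02  0.076 0.072] 0.03830285375720407 tau6 0.059965294785797596
to do mm [-0.4 -0.   0.7] deg [0.07 0.04 0.  ]
[331 380  43  26 471] [349.49681529 393.3014862 ]
[ 0.54260885 -0.14462117  0.156     ] [ 0.53674634 -0.1572322   0.156     ] deg vs hole 65.06761686974967 vs axis 72.03285325624005
```

View pics/w5.png

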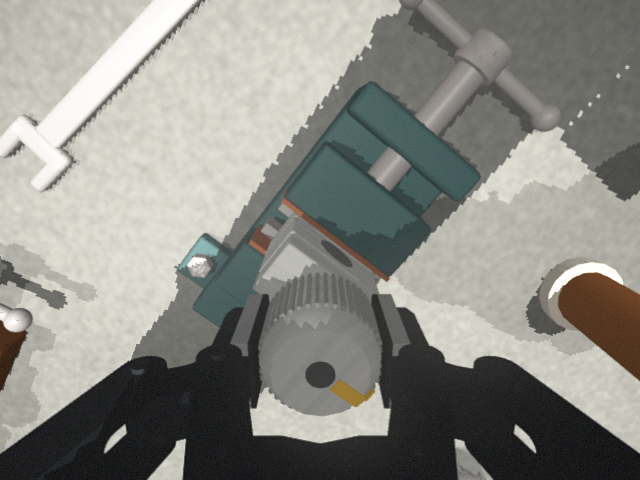

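View pics/w4.png

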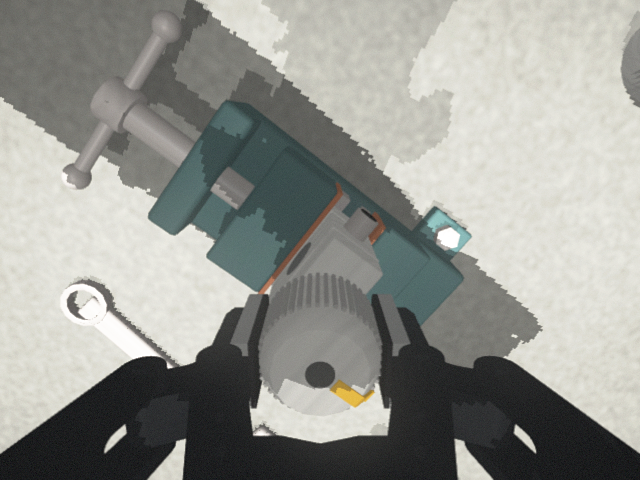

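The mark sits at the same pixel in the gripper view before and after, (349,394) and (349,393), so the cap followed the tool without slip. The back-off is 90.6°, with the vice and the neighbouring things undisturbed. Handing in.

```bash
python3 -c "
from workcell import *
print(job_done())"
```

```text
the job is handed in; nothing more can be done
None
```

I screwed the cap on the small green vice down until it bottomed, backed it off 90.6° (1.58 rad), and handed the job in with the gripper still closed on it. `job_done` reports no verdict, so whether it passed is not known.

- **First grip:** closing pushed the gripper up about 4 mm, so I reopened, went lower and gripped again before turning.
- **Bottoming:** the torque rose from about 0.1 to 1.8 N·m and the yellow mark ended pointing roughly along the vice's +x. I re-centred, regripped and pressed it against the stop again at about 1.1 N·m.
- **Back-off:** the mark stayed at the same pixel in the wrist picture before and after, so the cap turned with the tool and did not slip. At the end it was still gripped, with the finger opening at 38.3 mm and almost no torque.
- **Spanner, tin and specimen:** I did not measure their positions again. No contact showed in the forces. The last wrist picture shows the spanner and specimen undisturbed, but the tin was not in view.
- **Disagreement:** the absolute bearing of the mark varied by up to about 20° depending on the centre I used. I relied on the relative tool turn and the mark's fixed pixel instead.
- **Time:** it took about 14 s of the 61 s allowed.

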